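# Clamp a picture-frame rail in the hand-pumped press

## Robot

A 7-joint arm with a two-finger parallel gripper is mounted at the origin on the work surface. World frame = base frame: x ahead of the robot, y to its left, z up, the work surface at z = 0. Lengths are in m, angles in rad, forces in N, time in s.
With the tool pointing down it reaches from about 0.35 to 0.9 m from the base axis. Payload 7.2 kg.
Tool frame: the origin (TCP) lies at the centre of the arm's flange, where the gripper is bolted on; the fingertips stand 173 mm ahead of it and the grasp point (between the pads) lies 155 mm ahead of it (env.finger_overhang is the distance from the TCP to the fingertips, in m); z points along the fingers, y is the line along which they close (so a half turn about z gives the same grasp; the last joint's range is limited). The gripper opens to 85 mm and grips with 20 to 120 N. Pads are 22 mm wide; open, the fingers measure 114 mm over their backs; the gripper's body (76 mm by 85 mm) begins 54 mm behind the grasp point. The pads swing forward as they close: fully open they stand 13 mm farther back than shut.
Start: joints at [-1.309, 0.411, -0.013, 1.596, 0.006, 1.134, -0.082], TCP at [0.202, 0.591, 0.405] pointing down, gripper open.
Joint ranges: [-2.95, 2.95], [-0.29, 1.99], [-1.47, 1.44], [0.14, 2.54], [-1.03, 4.17], [0.13, 1.85], [-2.86, 2.86]. Speed limits (rad/s): [2.39, 2.39, 3.01, 3.01, 3.14, 3.14, 3.14].

## Interface

Orientations are given as a rotation vector (axis times angle).
In Python, from rig import env gives the robot as it stands.
- The arm moves only by the tool carry_out, never from a script. Its argument "plan" is a list that holds one entry, the list of rows, each a list of 7 numbers: the shift along the tool's x, y, z in m, then the turn, a rotation vector about the tool's x, y, z in rad, then the finger opening in m, from 0 to 0.0854. In form: [[[tx, ty, tz, ax, ay, az, fingers], ...]]. A call has 1 to 10 rows; each row shifts and turns the commanded pose from where the row before left it, along the tool's axes as they then stand; what a row does not reach is not made up. A row lasts 1/8 s, in which the tool goes at most 62.5 mm and 10.7 degrees, less where a joint would pass 70% of its speed; a pose out of reach is approached as far as the arm can. A call with a gripper value outside its range is refused whole. The fingers move at their own pace and stop on an object; the grip force is fixed at half the most. Time passes only in rows, so rows that do not move let the fingers close. It gives the time, the measured TCP pose, the force, the opening and the grip force at its end, in the units of the state.
- env.observe(): the state, without advancing time (a new reading comes with each control period).
- env.snapshot(name): name is "side" or "top" or "wrist"; returns (picture, depth): 400x640x3 uint8, red, green, blue; 400x640 float32, m along the optical axis (not along the pixel's ray), 0 where there is no reading.
- env.camera_model(name): a dict with "fx", "fy", "cx", "cy" (pixels), "eye" and "attitude" of the camera in the world; the wrist camera has in their place "tool_from_camera" (4x4, takes a point from camera to tool coordinates, whose origin is the TCP and whose axes are the flange's). Camera axes: x right, y up, looking along -z (the intrinsics and any distortion apply to the point x, -y, -z); pixel columns grow to the right and rows downward; lengths in m; the calibration is good to about 2 mm. A picture is of the moment at which its call begins: read the wrist's pose just before it. camera_model takes no time and is no camera call.
- env.finish_job(): hands the job in; it is judged then, once.
The state is a dict: "clock": time; "joint_positions": joint angles; "qvel": joint speeds; "joint_torque": joint torques, N m; "position": TCP position; "orientation": TCP orientation; "contact_force": force on the tool from outside, world axes, zero at the start; "wrist_torque": the same for the moment, N m; "gripper_width": finger opening in m; "grasp_force": force on a finger pad.
Only numpy, scipy, OpenCV 4.12 (cv2) and the standard library are available. Lean on these libraries where they do the work, as an engineer would, in place of code of your own. Each camera call takes 0.05 s, during which the arm holds its last target. There are 200 camera calls.

## Task

Take the wooden frame rail out of its cradle, lay it on the bed in the mouth of the bench press and let go; then take it anew at its near end and slide it fully home under the press head, straight, between the two guide strips and up against the column. Then pump the press lever through full down-and-up strokes until the foot of the ram has come right down and bears firmly on the rail, and leave the lever up. Do not disturb the paint bottle, the brush jar or the offcut.

Things in the scene. Friction and masses are not known exactly. Their poses are not given: they have to be found in the camera images.
- rail_center (a point): Centre (14 mm above the underside) of the loose frame rail: a brown wooden stick 200 mm long (x axis), 40 wide (y), 28 high (24 mm body plus a raised spine 22 wide, 4 high), about 0.16 kg; both ends alike. Starts in the cradle.
- cradle: Fixed plywood cradle that holds the rail at the start, along its x axis, rail underside 10 mm above the table. Side walls as high as the rail (tops 38 mm up) cover 60 mm at each end; the middle 80 mm is open on both sides to grip across the width. The rail lifts straight up. Origin at the underside's centre.
- rail_home (a point): Fixed in the press: where rail_center belongs when home, 44 mm above the table. x points into the press, away from the robot; the home rail lies along it. The bed's top is 30 mm above the table, 120 mm wide, from 125 mm before (-x) to 155 mm behind this point. The column's face, the end stop, is 100 mm behind it. The ram is 35 mm behind it.
- head_edge (a point): Middle of the lower front edge of the grey press head, 128 mm above the table and 25 mm before rail_home; the head is 100 mm wide, 52 mm high and reaches back to the column, so a home rail sticks out 75 mm before it. Under it two guide strips, 10 mm high, stand on the bed 27 mm either side of the centre line, starting 10 mm behind this edge.
- foot_face (a point): Centre of the underside of the ram's sprung foot, a 40 x 36 mm dark steel pad; it starts 30 to 52 mm above the top of a rail in the press (rail top 58 mm above the table). Driven on to the rail it gives about 1 mm per 0.8 N.
- lever_hinge (a point): Pivot of the pump lever on top of the press, 240 mm above the table, fixed to the press; the hinge axis is the press's x axis (that of rail_home), 25 mm to -y of the press's centre line.
- lever_grip (a point): Middle of the lever's black rubber grip, a round bar 28 mm in diameter, 110 mm long, lying along the lever (y axis), 225 mm from lever_hinge on the press's +y side. It moves with the lever: 45 mm above the hinge's height at rest, 45 mm below it when fully down.
- lever (a joint): Pump lever, rad: 0 = up at rest (0.2 above level), 0.40 = fully down (0.2 below level). A spring lifts it back. Pressing down at the grip takes about 4 to 16 N; closed fingers will do. Each full stroke ratchets the ram down one tooth; come all the way up to catch the next. Short strokes gain nothing. 3 or 4 full strokes are needed; past the last tooth it idles.
- ram (a joint): Ram travel downward, m: starts at 0.002 to 0.024; one tooth is 0.014 (the first stroke 0.010 to 0.022); the foot meets the rail at about 0.054; the last tooth brings it to about 0.063. Friction holds it where the lever has brought it.
- bottle_mid (a point): Bystander: middle of a blue plastic paint bottle, 58 mm in diameter, 150 mm tall.
- jar_mid (a point): Bystander: middle of a glass jar with two brushes, 68 mm in diameter, 90 mm high (brushes to 190 mm).
- offcut_mid (a point): Bystander: middle of a dark wood offcut, 90 x 45 x 30 mm.
Things that resemble listed ones, but are neither listed nor needed, are in the scene too. Of the things shaped like the part that bears rail_center, the wooden one is meant.

How it is judged:
On the way, in this order (a step that is already met when the one before it is completed fails the run):
1. the rail has been laid on the bed in the mouth of the press, not yet home, and let go (horizontal distance between rail_center and rail_home between 0.025 and 0.14 m and z of rail_center in the frame of rail_home between -0.008 and 0.008 m and contact force between the fingers and rail below 0.2 N), for 0.1 s.
2. the rail is home under the head, straight and against the column, with the ram still up (distance between rail_center and rail_home below 0.015 m and angle between the x axis of rail_center and the x axis of rail_home, either way round below 0.12 rad and value of joint ram below 0.03 m), for 0.2 s.
3. first full stroke: lever down (value of joint lever above 0.3 rad).
4. lever back up (value of joint lever below 0.08 rad).
5. second full stroke: lever down (value of joint lever above 0.3 rad).
6. lever back up (value of joint lever below 0.08 rad).
7. third full stroke: lever down (value of joint lever above 0.3 rad).
At the end, for the whole second after the job is handed in: The rail lies home in the press (its centre within 15 mm of the home point, straight within 0.12 rad), the ram is down by more than 58 mm with its foot pressing on the rail with more than 2.5 N, and the lever is back up (below 0.08 rad) (value of joint ram above 0.058 m and contact force between foot and rail above 2.5 N and distance between rail_center and rail_home below 0.015 m and angle between the x axis of rail_center and the x axis of rail_home, either way round below 0.12 rad and value of joint lever below 0.08 rad); the robot touches nothing.
It fails at once if the paint bottle is moved more than 30 mm (distance of bottle_mid from where it was at the start of the episode above 0.03 m).
It fails at once if the brush jar is moved more than 30 mm (distance of jar_mid from where it was at the start of the episode above 0.03 m).
It fails at once if the offcut is moved more than 30 mm (distance of offcut_mid from where it was at the start of the episode above 0.03 m).
It also fails if it takes over 69 s, if anything falls off the work surface, if the arm or the gripper's body presses on something with over 40 N, if the wrist force passes 120 N, or if a joint passes its speed limit or range.

## Working session

There is one attempt and no reset: what is moved stays moved. The work goes in short steps, Python scripts to look and compute and a tool call to move; the robot and the scene stay as the last step left them, time stands still between calls to the robot, and variables do not carry over. Pictures are saved under pics/ and viewed, at most 10 in all, crops included, and the job is handed in when it is done.

Besides the shell and the picture viewer there is one more tool, called after "Emit:" as name(argument=value, ...), one argument or row to a line, values as JSON. carry_out: Moves the arm, as the interface text tells. Its arguments: {"type":"object","properties":{"plan":{"type":"array"}},"required":["plan"]}

```bash
ls; mkdir -p pics
python3 - <<'E'
from rig import env
import numpy as np,cv2
print(env.observe())
for n in ("side","top"):
    print(n,env.camera_model(n))
    p,d=env.snapshot(n); cv2.imwrite(f"pics/{n}0.png",p[...,::-1]); np.save(f"{n}0.npy",d)
print(env.camera_model("wrist"))
E
```

```text
pics
{'clock': 0.0, 'joint_positions': array([-1.30920866,  0.41191135, -0.01270258,  1.59706783,  0.0055943 ,
        1.13430384, -0.08222664]), 'qvel': array([-1.83278161e-04, -1.70378407e-04,  2.50694016e-04,  4.27565349e-04,
        9.16286122e-06, -1.27510549e-03,  1.92392557e-05]), 'joint_torque': array([-2.78700873e-04, -6.00617909e+01,  6.82027135e-01, -2.99429566e+01,
        1.37382318e-02,  1.06554656e-02, -2.64748905e-06]), 'position': array([0.20235369, 0.59109848, 0.40383602]), 'orientation': array([-5.15679146e-01, -3.09882093e+00,  2.58764880e-03]), 'contact_force': array([ 0.33123991, -0.80231773,  0.62982811]), 'wrist_torque': array([ 0.00431585, -0.02323217, -0.03290685]), 'grasp_force': 0.0, 'gripper_width': 0.08575933159325577}
side {'fx': 378.6399320339219, 'fy': 378.6399320339219, 'cx': 314.4480659317207, 'cy': 198.9137550649736, 'eye': array([ 0.42912577, -0.76546231,  0.65129428]), 'attitude': array([ 1.02682622, -0.03490496, -0.08022582])}
top {'fx': 412.9938170978973, 'fy': 412.9938170978973, 'cx': 317.7118719774164, 'cy': 199.88116666105404, 'eye': array([0.29442553, 0.029499  , 1.2835994 ]), 'attitude': array([ 0.12874382, -0.12124526, -1.58916462])}
{'fx': 296.8283315890217, 'fy': 296.8283315890217, 'cx': 321.62677533867793, 'cy': 196.59484384097084, 'tool_from_camera': array([[ 1.99023578e-04,  9.47835430e-01,  3.18760033e-01,
         8.16054853e-02],
       [ 9.99999415e-01,  1.50396833e-04, -1.07157383e-03,
        -2.77312550e-04],
       [-1.06361614e-03,  3.18760059e-01, -9.47834845e-01,
         3.06388085e-02],
       [ 0.00000000e+00,  0.00000000e+00,  0.00000000e+00,
         1.00000000e+00]])}
```

View pics/top0.png

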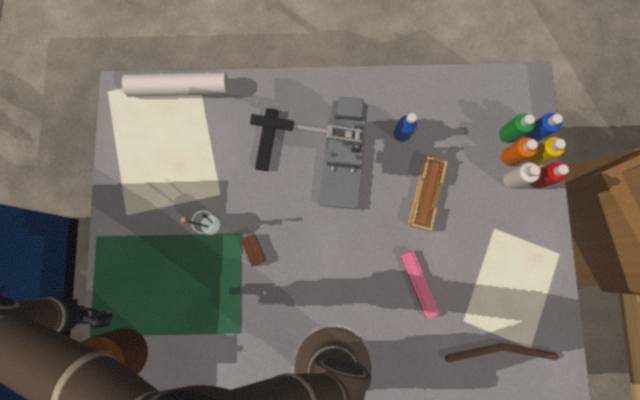

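View pics/side0.png

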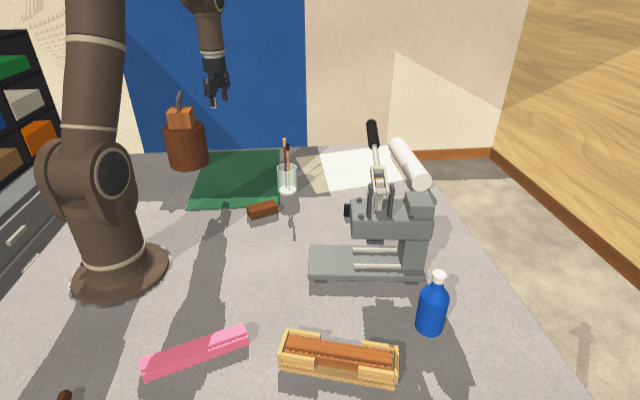

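The top view has two rail-shaped things: the brown rail in the plywood cradle at (428,194), and a pink one at (420,285). The wooden one in the cradle fits the description. The press is at (344,150) with its lever grip at about (271,122), the bottle at (405,127), the jar at (205,223) and the offcut at (254,250).

```bash
cat > h.py <<'E'
import numpy as np,cv2
from scipy.spatial.transform import Rotation as R
from rig import env
def fixed(n): 
    c=env.camera_model(n); return c,np.array(c['eye']),R.from_rotvec(c['attitude']).as_matrix()
def wristpose():
    c=env.camera_model("wrist"); s=env.observe(); T=np.eye(4); T[:3,:3]=R.from_rotvec(s['orientation']).as_matrix(); T[:3,3]=s['position']
    M=T@c['tool_from_camera']; return c,M[:3,3],M[:3,:3]
def cloud(c,e,A,d):
    v,u=np.mgrid[:400,:640]
    P=np.stack([(u-c['cx'])/c['fx']*d,-(v-c['cy'])/c['fy']*d,-d],-1)
    return P@A.T+e
def rect(P):
    (c,s,a)=cv2.minAreaRect(P[:,:2].astype(np.float32)*1000); b=cv2.boxPoints((c,s,a)); e=b[1]-b[0] if np.hypot(*(b[1]-b[0]))>np.hypot(*(b[2]-b[1])) else b[2]-b[1]
    if e[0]<0:e=-e
    return np.round(c,1),np.round(s,1),"yaw %.3f"%np.arctan2(e[1],e[0])
E
python3 - <<'E'
from h import *
d=np.load("top0.npy");W=cloud(*fixed("top"),d)
im=cv2.imread("pics/top0.png")
def reg(u0,u1,v0,v1,z0,z1):
    m=np.zeros(d.shape,bool);m[v0:v1,u0:u1]=1;m&=(d>0)&(W[...,2]>z0)&(W[...,2]<z1);return W[m]
for n,a in dict(table=(450,490,80,100,-.1,.1),cradle=(400,455,145,240,.02,.06),bed=(312,372,85,215,.02,.042),head=(312,372,85,215,.165,.2),post=(312,372,85,215,.2,.4),grip=(248,296,105,180,.2,.4),bottle=(385,425,100,145,.02,.2),jar=(180,222,200,240,.03,.2),off=(240,268,232,268,.015,.05),pink=(395,445,245,320,.015,.06)).items():
    P=reg(*a); print(n,len(P),P.mean(0).round(3),P.min(0).round(3),P.max(0).round(3),rect(P))
print(W[190,428],W[160,265],W[122,275])
a=cv2.resize(im[85:240,240:460],None,fx=3.5,fy=3.5,interpolation=cv2.INTER_CUBIC);cv2.imwrite("pics/crop.png",a)
E
```

```text
table 796 [ 0.856 -0.473 -0.001] [ 0.82  -0.539 -0.008] [ 0.892 -0.405  0.008] (array([ 856.1, -472.2]), array([132.5,  70.4]), 'yaw 1.544')
cradle 1357 [ 0.508 -0.306  0.035] [ 0.394 -0.367  0.02 ] [ 0.624 -0.246  0.046] (array([ 510.3, -307.7]), array([ 65.3, 225.9]), 'yaw -0.288')
bed 1651 [ 0.543 -0.034  0.03 ] [ 0.467 -0.104  0.02 ] [0.758 0.03  0.041] (array([612.1, -46. ]), array([119.7, 280. ]), 'yaw -0.123')
head 1324 [ 0.641 -0.048  0.18 ] [ 0.568 -0.112  0.165] [0.755 0.005 0.2  ] (array([661.1, -52.5]), array([ 99.8, 179.5]), 'yaw -0.121')
post 1157 [ 0.671 -0.047  0.233] [ 0.599 -0.097  0.2  ] [0.755 0.043 0.272] (array([681. , -28.2]), array([132.9, 150.8]), 'yaw -0.133')
grip 502 [0.653 0.142 0.294] [0.637 0.086 0.271] [0.675 0.197 0.311] (array([655.5, 141. ]), array([111.7,  28.1]), 'yaw 1.449')
bottle 448 [ 0.701 -0.234  0.096] [ 0.682 -0.267  0.022] [ 0.738 -0.211  0.154] (array([ 706.6, -237.3]), array([56.9, 48.4]), 'yaw 1.034')
jar 417 [0.43  0.37  0.085] [0.397 0.336 0.031] [0.464 0.405 0.19 ] (array([430.8, 369.7]), array([67.3, 66.8]), 'yaw 0.742')
off 460 [0.349 0.234 0.03 ] [0.302 0.199 0.017] [0.397 0.273 0.039] (array([349. , 234.1]), array([89.3, 45.7]), 'yaw 0.404')
pink 945 [ 0.235 -0.265  0.025] [ 0.136 -0.318  0.015] [ 0.336 -0.212  0.035] (array([ 235.6, -265.7]), array([200.6,  41.6]), 'yaw 0.346')
[ 0.5155053  -0.30285845  0.04548034] [0.62525287 0.19539944 0.02906822] [0.65215507 0.13501844 0.2955094 ]
```

View pics/crop.png

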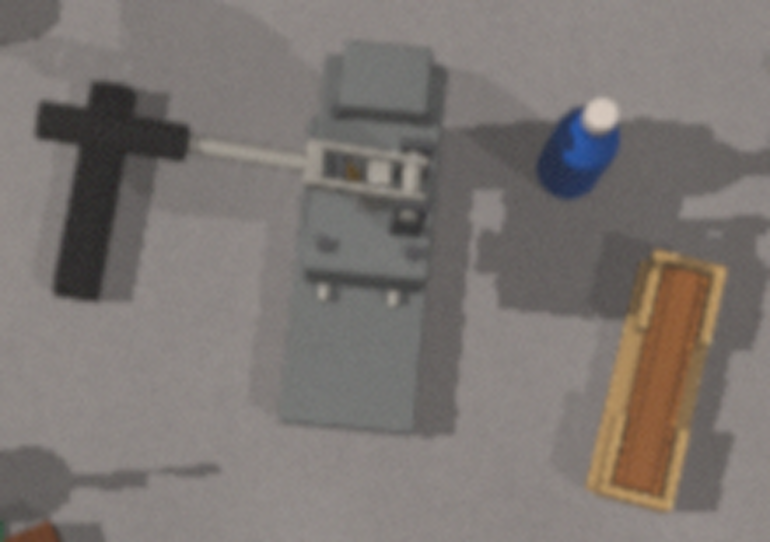

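The crop confirms the brown wooden rail at about (660,380), lying in the plywood cradle. A dark decoy bar stands below the lever grip. I'll move over the rail first and refine its pose with the wrist camera.

```bash
cat >> h.py <<'E'
def go(p,yaw,down=True):
    """tool-frame delta to world TCP p with tool pointing down, tool x at heading yaw"""
    s=env.observe(); R0=R.from_rotvec(s['orientation']).as_matrix()
    Rt=np.array([[np.cos(yaw),np.sin(yaw),0],[np.sin(yaw),-np.cos(yaw),0],[0,0,-1]])
    print("shift",(R0.T@(np.array(p)-s['position'])).round(4),"turn",R.from_matrix(R0.T@Rt).as_rotvec().round(4))
E
python3 -c "
from h import *
go((.49,-.30,.40),np.pi-.29)"
```

```text
shift [-0.5607 -0.7499  0.0051] turn [-0.0015  0.     -0.0398]
```

Emit:
carry_out(
  plan=[
    [[-0.033, -0.044, 0, 0, 0, 0, 0.085], [-0.033, -0.044, 0, 0, 0, 0, 0.085], [-0.033, -0.044, 0, 0, 0, 0, 0.085], [-0.033, -0.044, 0, 0, 0, 0, 0.085], [-0.033, -0.044, 0, 0, 0, 0, 0.085], [-0.033, -0.044, 0, 0, 0, 0, 0.085], [-0.033, -0.044, 0, 0, 0, 0, 0.085], [-0.033, -0.044, 0, 0, 0, 0, 0.085], [-0.033, -0.044, 0, 0, 0, 0, 0.085], [-0.033, -0.044, 0, 0, 0, 0, 0.085]],
  ],
)

```text
clock: 1.35
position: [0.3722, 0.0663, 0.4047]
orientation: [0.515, 3.099, 0.001]
contact_force: [1.9, 0.0, 0.6]
gripper_width: 0.0852
grasp_force: 0.0
```

Emit:
carry_out(
  plan=[
    [[-0.033, -0.044, 0, 0, 0, 0, 0.085], [-0.033, -0.044, 0, 0, 0, 0, 0.085], [-0.033, -0.044, 0, 0, 0, 0, 0.085], [-0.033, -0.044, 0, 0, 0, 0, 0.085], [-0.033, -0.044, 0, 0, 0, 0, 0.085], [-0.033, -0.044, 0, 0, 0, 0, 0.085], [-0.033, -0.044, 0, 0, 0, 0, 0.085], [0, 0, 0, 0, 0, -0.04, 0.085], [0, 0, 0, 0, 0, 0, 0.085]],
  ],
)

```text
clock: 2.48
position: [0.4907, -0.2979, 0.404]
orientation: [-0.454, -3.107, -0.001]
contact_force: [0.1, -0.0, -0.0]
gripper_width: 0.0851
grasp_force: 0.0
```

Run:
```python
from h import *
c,e,A=wristpose(); p,d=env.snapshot("wrist"); cv2.imwrite("pics/w1.png",p[...,::-1])
W=cloud(c,e,A,d); hsv=cv2.cvtColor(p,cv2.COLOR_RGB2HSV)
o=env.observe();print(o['position'],o['orientation'],o['contact_force'])
near=(d>0)&(np.hypot(W[...,0]-.51,W[...,1]+.307)<.16)
print("table z",np.median(W[near&(W[...,2]<.008)][:,2]))
m=near&(W[...,2]>.02)&(W[...,2]<.05);print("cradle",m.sum(),rect(W[m]), W[m].max(0))
mw=m.copy()
# rail by colour: wood more saturated/darker than plywood
print(hsv[m].mean(0)); 
np.savez("w1.npz",p=p,W=W,m=m)
lab=cv2.kmeans(hsv[m][:,:3].astype(np.float32),2,None,(3,30,.1),3,cv2.KMEANS_PP_CENTERS);print(lab[2])
L=lab[1].ravel()
for k in 0,1: P=W[m][L==k];print(k,len(P),rect(P),P.mean(0), np.median(P[:,2]))
```

```text
[ 0.49084975 -0.29716091  0.40425441] [-4.53137898e-01 -3.10781579e+00 -1.60611561e-03] [ 0.02484433  0.17280355 -0.25438521]
table z 0.00015299063890680809
cradle 8026 (array([ 508.9, -308.6]), array([ 64.2, 223.2]), 'yaw -0.285') [ 0.62438823 -0.24699673  0.04063365]
[ 14.28843758 114.7247695  144.24694742]
[[ 13.132475 123.437996 134.63206 ]
 [ 18.04394   86.41715  175.48386 ]]
0 6137 (array([ 512.7, -310. ]), array([ 63.6, 215.2]), 'yaw -0.287') [ 0.50606861 -0.30722609  0.03600416] 0.03711161661860024
1 1889 (array([ 508.8, -308.3]), array([ 63.8, 222.9]), 'yaw -0.288') [ 0.47653717 -0.30006045  0.03795726] 0.038061223208357364
```

View pics/w1.png

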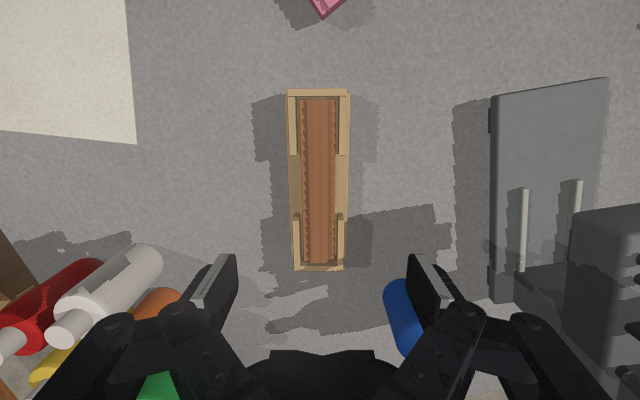

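Wrist view: the rail sits in the cradle at (319,180), spanning rows 90–270. The press bed is at right (550,150) and its two guide strips are at (525,230) and (572,225).

Run:
```python
from h import *
W=np.load("w1.npz")['W']
m=np.zeros((400,640),bool);m[70:310,440:640]=1
b=m&(W[...,2]>.024)&(W[...,2]<.036);print("bed",b.sum(),rect(W[b]))
y=np.array([.1217,.9926]);x=np.array([.9926,-.1217]);h=np.array([.597,-.0444])
s=m&(W[...,2]>.037)&(W[...,2]<.045);Q=W[s][:,:2]-h; qx=Q@x;qy=Q@y
print(s.sum(),np.histogram(qy,np.arange(-.06,.061,.004)),qx.min())
Q=W[b][:,:2]-h;qx=Q@x;qy=Q@y
for lo in np.arange(-.12,-.02,.02):
    k=(qx>lo)&(qx<lo+.02);print(lo.round(2),k.sum(),np.percentile(qy[k],[1,99]).round(4))
print(np.percentile(qx,1))
go((.509,-.3085,.185),np.pi-.286)
```

```text
bed 17428 (array([611.5, -47.1]), array([121.7, 279.7]), 'yaw -0.121')
1254 (array([  0,   0,   0,   0,   0,  53, 483, 240,  18,  10,  13,  15,  11,
        12,  14,  10,  14,  12,  13,  14,   9, 156, 121,  36,   0,   0,
         0,   0,   0,   0]), array([-6.00000000e-02, -5.60000000e-02, -5.20000000e-02, -4.80000000e-02,
       -4.40000000e-02, -4.00000000e-02, -3.60000000e-02, -3.20000000e-02,
       -2.80000000e-02, -2.40000000e-02, -2.00000000e-02, -1.60000000e-02,
       -1.20000000e-02, -8.00000000e-03, -4.00000000e-03,  5.55111512e-17,
        4.00000000e-03,  8.00000000e-03,  1.20000000e-02,  1.60000000e-02,
        2.00000000e-02,  2.40000000e-02,  2.80000000e-02,  3.20000000e-02,
        3.60000000e-02,  4.00000000e-02,  4.40000000e-02,  4.80000000e-02,
        5.20000000e-02,  5.60000000e-02,  6.00000000e-02])) -0.01531288426620777
-0.12 2099 [-0.0607  0.0564]
-0.1 1986 [-0.0608  0.0565]
-0.08 1889 [-0.0606  0.0567]
-0.06 1766 [-0.0608  0.0567]
-0.04 1693 [-0.0607  0.0565]
-0.12382003051045654
shift [-0.0209 -0.0059  0.2192] turn [ 0.0009 -0.0011 -0.0036]
```

Emit:
carry_out(
  plan=[
    [[-0.021, -0.006, 0, 0, 0, 0, 0.085], [0, 0, 0.05, 0, 0, 0, 0.085], [0, 0, 0.05, 0, 0, 0, 0.085], [0, 0, 0.05, 0, 0, 0, 0.085], [0, 0, 0.04, 0, 0, 0, 0.085], [0, 0, 0.029, 0, 0, 0, 0.085], [0, 0, 0, 0, 0, 0, 0.085], [0, 0, 0, 0, 0, 0, 0.03]],
  ],
)

```text
clock: 3.52
position: [0.5099, -0.3094, 0.1871]
orientation: [0.452, 3.107, -0.0]
contact_force: [0.5, 0.5, -0.5]
gripper_width: 0.0693
grasp_force: 0.0
```

Emit:
carry_out(
  plan=[
    [[0, 0, 0, 0, 0, 0, 0.03], [0, 0, 0, 0, 0, 0, 0.03], [0, 0, 0, 0, 0, 0, 0.03], [0, 0, 0, 0, 0, 0, 0.03], [0, 0, 0, 0, 0, 0, 0.03], [0, 0, 0, 0, 0, 0, 0.03]],
  ],
)

```text
clock: 4.28
position: [0.51, -0.31, 0.1873]
orientation: [0.453, 3.106, -0.0]
contact_force: [-0.2, 1.9, 6.9]
gripper_width: 0.0386
grasp_force: 61.7
```

Run:
```python
from h import *
x=np.array([np.cos(.122),-np.sin(.122)]);h=np.array([.597,-.046])
go((*(h-.13*x),.25),np.pi-.122)
```

```text
shift [ 0.12    0.2562 -0.0629] turn [ 1.000e-04  2.600e-03 -1.676e-01]
```

Emit:
carry_out(
  plan=[
    [[0, 0, -0.03, 0, 0, 0, 0.03], [0, 0, -0.033, 0, 0, 0, 0.03], [0.02, 0.0427, 0, 0, 0, 0, 0.03], [0.02, 0.0427, 0, 0, 0, 0, 0.03], [0.02, 0.0427, 0, 0, 0, 0, 0.03], [0.02, 0.0427, 0, 0, 0, 0, 0.03], [0.02, 0.0427, 0, 0, 0, 0, 0.03], [0.02, 0.0427, 0, 0, 0, -0.084, 0.03], [0, 0, 0, 0, 0, -0.084, 0.03], [0, 0, 0, 0, 0, 0, 0.03]],
  ],
)

```text
clock: 5.52
position: [0.4676, -0.0295, 0.2492]
orientation: [0.19, 3.135, 0.001]
contact_force: [-0.5, -0.9, -2.0]
gripper_width: 0.0387
grasp_force: 61.0
```

Run:
```python
from h import *
x=np.array([np.cos(.122),-np.sin(.122)]);h=np.array([.597,-.046])
print(env.observe()['gripper_width'],env.observe()['grasp_force'])
go((*(h-.1*x),.25),np.pi-.122);go((*(h-.1*x),.2085),np.pi-.122)
c,e,A=wristpose(); p,d=env.snapshot("wrist"); cv2.imwrite("pics/w2.png",p[...,::-1])
```

```text
0.038690746508779836 61.00678324699402
shift [-0.0304 -0.0006 -0.0007] turn [0.0008 0.001  0.0008]
shift [-0.0304 -0.0007  0.0408] turn [0.0008 0.001  0.0008]
```

View pics/w2.png

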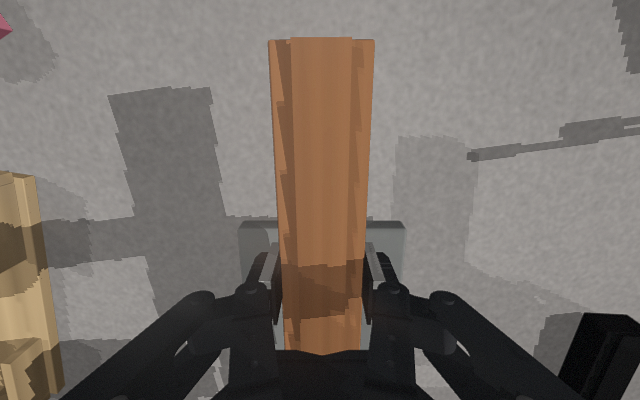

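The rail is held straight across the pads, near end at (322,40), over the middle of the bed edge (240–403, 222). I'll lay it down and release.

Emit:
carry_out(
  plan=[
    [[-0.015, 0, 0, 0, 0, 0, 0.03], [-0.015, -0.0006, 0, 0, 0, 0, 0.03], [0, 0, 0.02, 0, 0, 0, 0.03], [0, 0, 0.013, 0, 0, 0, 0.03], [0, 0, 0.007, 0, 0, 0, 0.03], [0, 0, 0, 0, 0, 0, 0.03], [0, 0, 0, 0, 0, 0, 0.03]],
  ],
)

```text
clock: 6.45
position: [0.4974, -0.0343, 0.209]
orientation: [0.192, 3.135, 0.0]
contact_force: [-0.0, 0.1, -2.1]
gripper_width: 0.0388
grasp_force: 61.0
```

Emit:
carry_out(
  plan=[
    [[0, 0, 0.0012, 0, 0, 0, 0.03], [0, 0, 0, 0, 0, 0, 0.03], [0, 0, 0, 0, 0, 0, 0.06], [0, 0, 0, 0, 0, 0, 0.075], [0, 0, 0, 0, 0, 0, 0.075], [0, 0, 0, 0, 0, 0, 0.075], [0, 0, -0.04, 0, 0, 0, 0.075], [0, 0, -0.04, 0, 0, 0, 0.075], [0.04, 0, -0.03, 0, 0, 0, 0.075], [0, 0, 0, 0, 0, 0, 0.075]],
  ],
)

```text
clock: 7.7
position: [0.4562, -0.0295, 0.3191]
orientation: [0.191, 3.134, 0.004]
contact_force: [0.5, 0.8, 1.0]
gripper_width: 0.0749
grasp_force: 0.0
```

Run:
```python
from h import *
x=np.array([np.cos(.122),-np.sin(.122)]);h=np.array([.597,-.046]);y=np.array([-x[1],x[0]])
c,e,A=wristpose(); p,d=env.snapshot("wrist"); cv2.imwrite("pics/w3.png",p[...,::-1])
W=cloud(c,e,A,d);Q=W[...,:2]-h;qx=Q@x;qy=Q@y
hsv=cv2.cvtColor(p,cv2.COLOR_RGB2HSV)
m=(d>0)&(W[...,2]>.046)&(W[...,2]<.066)&(abs(qy)<.045)&(qx<-.02)&(qx>-.25)
print(m.sum(),rect(W[m]),W[m][:,2].max(),qx[m].min())
for lo in np.arange(-.2,-.03,.02):
    k=m&(qx>lo)&(qx<lo+.02); print(lo.round(2),k.sum(),np.percentile(qy[k],[1,99]).round(4), np.median(W[k][:,2]).round(4)) if k.sum()>20 else 0
b=(d>0)&(W[...,2]>.024)&(W[...,2]<.036)&(abs(qy)<.1)
for lo in np.arange(-.12,-.03,.02):
    k=b&(qx>lo)&(qx<lo+.02); print("bed",lo.round(2),k.sum(),np.percentile(qy[k],[1,99]).round(4)) if k.sum()>20 else 0
print(np.percentile(qx[b],.5))
```

```text
9061 (array([486.5, -33. ]), array([ 40.1, 182.5]), 'yaw -0.118') 0.060823374858210044 -0.20259514777734894
-0.2 1301 [-0.0203  0.0185] 0.0573
-0.18 1218 [-0.0204  0.0188] 0.0574
-0.16 1121 [-0.0204  0.0186] 0.0574
-0.14 1037 [-0.0201  0.0189] 0.0574
-0.12 947 [-0.0199  0.0188] 0.0574
-0.1 890 [-0.0201  0.019 ] 0.0575
-0.08 826 [-0.0198  0.0194] 0.0575
-0.06 766 [-0.0196  0.0191] 0.0575
-0.04 726 [-0.0197  0.0195] 0.0575
bed -0.12 1526 [-0.0578  0.0596]
bed -0.1 1431 [-0.0578  0.0596]
bed -0.08 1336 [-0.0578  0.0595]
bed -0.06 1251 [-0.0579  0.0597]
bed -0.04 1179 [-0.0578  0.0596]
-0.12512370019334623
```

View pics/w3.png

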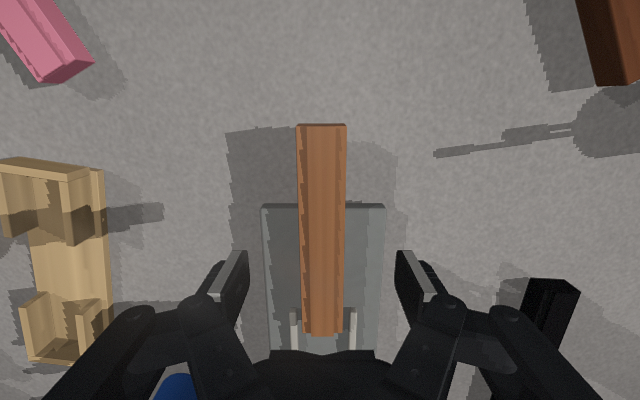

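The rail lies flat on the bed, straight, from (322,125) to (322,333), with its front end between the strips at (293,330) and (352,330). Next I'll grasp it at the near end.

Run:
```python
from h import *
x=np.array([np.cos(.122),-np.sin(.122)]);h=np.array([.597,-.046]);y=np.array([-x[1],x[0]])
go((*(h-.183*x-.0006*y),.208),np.pi-.121)
```

```text
shift [ 0.0424 -0.0006  0.1103] turn [ 0.0022  0.0019 -0.    ]
```

Emit:
carry_out(
  plan=[
    [[0.042, -0.0006, 0, 0.002, 0.002, 0, 0.075], [0, 0, 0.05, 0, 0, 0, 0.075], [0, 0, 0.04, 0, 0, 0, 0.075], [0, 0, 0.02, 0, 0, 0, 0.075], [0, 0, 0, 0, 0, 0, 0.075], [0, 0, 0, 0, 0, 0, 0.03], [0, 0, 0, 0, 0, 0, 0.03], [0, 0, 0, 0, 0, 0, 0.03], [0, 0, 0, 0, 0, 0, 0.03], [0, 0, 0, 0, 0, 0, 0.03]],
  ],
)

```text
clock: 9.0
position: [0.416, -0.025, 0.208]
orientation: [-0.191, -3.135, 0.002]
contact_force: [0.2, 1.4, 6.3]
gripper_width: 0.0385
grasp_force: 63.0
```

Run:
```python
from h import *
x=np.array([np.cos(.122),-np.sin(.122)]);h=np.array([.597,-.046]);y=np.array([-x[1],x[0]])
o=env.observe();q=o['position'][:2]-h;print(q@x,q@y,o['position'][2],o['contact_force'],o['gripper_width'],o['grasp_force'])
go((*(h-.083*x+.0009*y),.208),np.pi-.122)
```

```text
-0.18220522194551167 -0.0012030563982928458 0.20795573426880537 [0.16469143 1.36266536 6.33751045] 0.038475618821378184 63.004499673843384
shift [-0.0992  0.0021 -0.0001] turn [-0.0015 -0.0004  0.0003]
```

Emit:
carry_out(
  plan=[
    [[-0.016, 0.0003, 0, 0, 0, 0, 0.03], [-0.016, 0.0003, 0, 0, 0, 0, 0.03], [-0.016, 0.0003, 0, 0, 0, 0, 0.03], [-0.016, 0.0003, 0, 0, 0, 0, 0.03], [-0.016, 0.0003, 0, 0, 0, 0, 0.03], [-0.014, 0, 0, 0, 0, 0, 0.03], [0, 0, 0, 0, 0, 0, 0.03]],
  ],
)

```text
clock: 9.88
position: [0.5083, -0.0351, 0.2085]
orientation: [-0.191, -3.131, -0.0]
contact_force: [-8.4, 0.7, 26.9]
gripper_width: 0.0388
grasp_force: 66.1
```

Emit:
carry_out(
  plan=[
    [[-0.003, 0, 0, 0, 0, 0, 0.03], [-0.002, 0, 0, 0, 0, 0, 0.03], [-0.002, 0, 0, 0, 0, 0, 0.03], [0, 0, 0, 0, 0, 0, 0.03]],
  ],
)

```text
clock: 10.38
position: [0.5133, -0.0359, 0.2084]
orientation: [-0.191, -3.126, -0.002]
contact_force: [-17.0, 1.3, 35.6]
gripper_width: 0.0387
grasp_force: 67.2
```

Emit:
carry_out(
  plan=[
    [[0, 0, 0, 0, 0, 0, 0.06], [0, 0, 0, 0, 0, 0, 0.075], [0, 0, 0, 0, 0, 0, 0.075], [0, 0, -0.04, 0, 0, 0, 0.075], [0.04, 0, -0.04, 0, 0, 0, 0.075], [0.05, 0, 0, 0, 0, 0, 0.075], [0, 0, 0, 0, 0, 0, 0.075]],
  ],
)

```text
clock: 11.25
position: [0.4237, -0.0244, 0.2872]
orientation: [-0.19, -3.131, -0.0]
contact_force: [0.3, 0.2, 0.1]
gripper_width: 0.0749
grasp_force: 0.0
```

```bash
cat > look.py <<'E'
from h import *
import sys
x=np.array([np.cos(.122),-np.sin(.122)]);h=np.array([.597,-.046]);y=np.array([-x[1],x[0]])
c,e,A=wristpose(); p,d=env.snapshot("wrist"); cv2.imwrite(f"pics/{sys.argv[1]}.png",p[...,::-1])
W=cloud(c,e,A,d);Q=W[...,:2]-h;qx=Q@x;qy=Q@y
m=(d>0)&(W[...,2]>.046)&(W[...,2]<.066)&(abs(qy)<.045)&(qx<-.02)&(qx>-.25)
print(m.sum(),rect(W[m]),W[m][:,2].max(),np.percentile(qx[m],.5))
for lo in np.arange(-.12,-.02,.02):
    k=m&(qx>lo)&(qx<lo+.02); print(lo.round(2),k.sum(),np.percentile(qy[k],[1,99]).round(4), np.median(W[k][:,2]).round(4)) if k.sum()>20 else 0
b=(d>0)&(W[...,2]>.024)&(W[...,2]<.036)&(abs(qy)<.1)
print("bed",np.percentile(qx[b],.5),np.percentile(qy[b],[1,99]).round(4));print(env.observe()['position'],env.observe()['contact_force'])
E
python3 look.py w4
```

```text
3020 (array([520.8, -36.9]), array([40. , 59.6]), 'yaw -0.121') 0.059876885213204334 -0.10623920814593871
-0.12 667 [-0.0198  0.0192] 0.0539
-0.1 976 [-0.0199  0.0194] 0.0574
-0.08 892 [-0.0197  0.0192] 0.0575
-0.06 485 [-0.0201  0.0196] 0.0573
bed -0.12547288140011298 [-0.0577  0.0594]
[ 0.42576276 -0.02438776  0.28755864] [1.41980698 0.49271048 0.11947629]
```

Run:
```python
from h import *
x=np.array([np.cos(.122),-np.sin(.122)]);h=np.array([.597,-.046]);y=np.array([-x[1],x[0]])
go((*(h-.135*x+.0003*y),.210),np.pi-.122)
```

```text
shift [-0.0378 -0.0003  0.0775] turn [-0.0006 -0.0024  0.0009]
```

Emit:
carry_out(
  plan=[
    [[0, 0, 0.03, 0, 0, 0, 0.0], [0, 0, 0.03, 0, 0, 0, 0.0], [0, 0, 0.0175, 0, -0.002, 0, 0.0], [0, 0, 0, 0, 0, 0, 0.0], [0, 0, 0, 0, 0, 0, 0.0], [-0.02, 0, 0, 0, 0, 0, 0.0], [-0.018, 0, 0, 0, 0, 0, 0.0], [-0.014, 0, 0, 0, 0, 0, 0.0], [-0.006, 0, 0, 0, 0, 0, 0.0], [0, 0, 0, 0, 0, 0, 0.0]],
  ],
)

```text
clock: 12.55
position: [0.4843, -0.032, 0.2101]
orientation: [0.191, 3.136, -0.003]
contact_force: [-0.0, -0.2, 0.2]
gripper_width: -0.0001
grasp_force: 0.0
```

Emit:
carry_out(
  plan=[
    [[-0.003, 0, 0, 0, 0, 0, 0.0], [-0.002, 0, 0, 0, 0, 0, 0.0], [0, 0, 0, 0, 0, 0, 0.0]],
  ],
)

```text
clock: 12.92
position: [0.4873, -0.0324, 0.2094]
orientation: [-0.191, -3.131, 0.002]
contact_force: [-6.5, 1.2, 4.5]
gripper_width: 0.0001
grasp_force: 3.5
```

Emit:
carry_out(
  plan=[
    [[-0.002, 0, 0, 0, 0, 0, 0.0], [0, 0, 0, 0, 0, 0, 0.0]],
  ],
)

```text
clock: 13.18
position: [0.488, -0.0325, 0.2091]
orientation: [-0.191, -3.127, 0.001]
contact_force: [-12.2, 1.7, 6.7]
gripper_width: 0.0
grasp_force: 6.1
```

Emit:
carry_out(
  plan=[
    [[0.02, 0, 0, 0, 0, 0, 0.0], [0.04, 0, 0, 0, 0, 0, 0.0], [0, 0, -0.05, 0, 0, 0, 0.0], [0, 0, -0.05, 0, 0, 0, 0.0], [0, 0, 0, 0, 0, 0, 0.0]],
  ],
)

```text
clock: 13.8
position: [0.4327, -0.0254, 0.3129]
orientation: [0.19, 3.13, 0.001]
contact_force: [1.2, 0.1, -0.5]
gripper_width: 0.0001
grasp_force: 0.0
```

```bash
python3 look.py w5
python3 - <<'E'
from h import *
# grip position again from top camera
d=env.snapshot("top")[1];W=cloud(*fixed("top"),d)
m=np.zeros(d.shape,bool);m[105:180,248:296]=1;m&=(W[...,2]>.25)&(W[...,2]<.33);P=W[m];print(rect(P),P.mean(0),P.max(0))
E
```

```text
219 (array([563.3, -41.5]), array([10.5, 27.3]), 'yaw -0.101') 0.059701977702698444 -0.04739517416747575
-0.06 53 [-0.0027  0.0039] 0.0583
-0.04 166 [-0.0037  0.0052] 0.0582
bed -0.12549399598524186 [-0.0578  0.0596]
[ 0.43207455 -0.02504682  0.31125606] [0.68374054 1.68324411 0.03445979]
(array([656. , 140.9]), array([112. ,  28.4]), 'yaw 1.446') [0.65305555 0.14223906 0.29436302] [0.67534252 0.1973575  0.31081376]
```

View pics/w5.png

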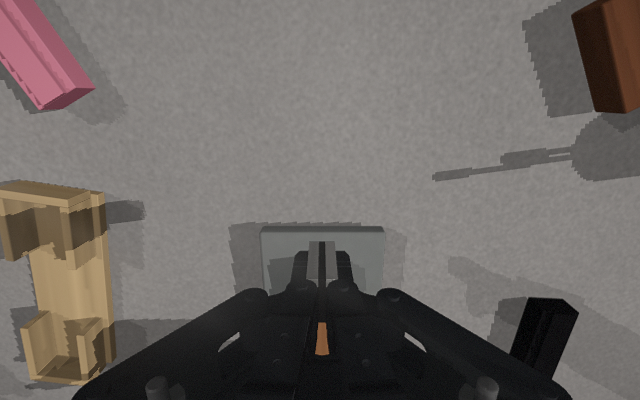

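The closed fingers hide the rail here. However, 12 N of resistance with the near end at about -0.100 means it is against the column. I'll check it with the top camera and work out the move to the lever.

Run:
```python
from h import *
x=np.array([np.cos(.122),-np.sin(.122)]);h=np.array([.597,-.0455]);y=np.array([-x[1],x[0]])
p,d=env.snapshot("side");c,e,A=fixed("side");W=cloud(c,e,A,d);Q=W[...,:2]-h;qx=Q@x;qy=Q@y
m=(d>0)&(W[...,2]>.045)&(W[...,2]<.066)&(abs(qy)<.045)&(qx<-.03)&(qx>-.25)
print(m.sum(),rect(W[m]),np.percentile(qx[m],[1,5]),np.percentile(qy[m],[2,98]))
b=(d>0)&(abs(W[...,2]-.03)<.006)&(abs(qy)<.07)&(abs(qx)<.2);print(np.percentile(qx[b],1),np.percentile(qy[b],[1,99]))
go((.656,.141,.50),np.pi-.122)
```

```text
413 (array([531.5, -37.2]), array([45.3, 71.7]), 'yaw -0.118') [-0.10125983 -0.0985949 ] [-0.02100192  0.02048071]
-0.12626123366967568 [-0.05953231  0.05926765]
shift [-0.2029  0.1917 -0.1909] turn [-0.0015 -0.0004  0.0007]
```

Near end at -0.100 and yaw -0.118 against the press's -0.122, so the rail is home. Now over to the lever.

Emit:
carry_out(
  plan=[
    [[0, 0, -0.05, 0, 0, 0, 0.0], [0, 0, -0.05, 0, 0, 0, 0.0], [0, 0, -0.05, 0, 0, 0, 0.0], [0, 0, -0.041, 0, 0, 0, 0.0], [-0.041, 0.038, 0, 0, 0, 0, 0.0], [-0.041, 0.038, 0, 0, 0, 0, 0.0], [-0.041, 0.038, 0, 0, 0, 0, 0.0], [-0.041, 0.038, 0, 0, 0, 0, 0.0], [-0.039, 0.04, 0, 0, 0, 0, 0.0], [0, 0, 0, 0, 0, 0, 0.0]],
  ],
)

```text
clock: 15.2
position: [0.6589, 0.1456, 0.4948]
orientation: [-0.183, -3.13, 0.008]
contact_force: [0.1, 0.2, 0.5]
gripper_width: 0.0002
grasp_force: 0.0
```

```bash
python3 -c "
from h import *
go((.656,.141,.475),np.pi-.122)"
```

```text
shift [ 0.0022 -0.0048  0.0198] turn [-0.0056 -0.0056  0.005 ]
```

Emit:
carry_out(
  plan=[
    [[0.002, -0.0045, 0.02, -0.005, -0.005, 0.005, 0.0], [0, 0, 0.02, 0, 0, 0, 0.0], [0, 0, 0.02, 0, 0, 0, 0.0], [0, 0, 0.02, 0, 0, 0, 0.0], [0, 0, 0.018, 0, 0, 0, 0.0], [0, 0, 0, 0, 0, 0, 0.0]],
  ],
)

```text
clock: 15.95
position: [0.6545, 0.1371, 0.4015]
orientation: [0.199, 3.131, 0.006]
contact_force: [0.1, 3.3, 11.6]
gripper_width: 0.0001
grasp_force: 5.4
```

Emit:
carry_out(
  plan=[
    [[0, 0, 0.01, 0, 0, 0, 0.0], [0, 0, 0.008, 0, 0, 0, 0.0], [0, 0, 0, 0, 0, 0, 0.0], [0, 0, 0, 0, 0, 0, 0.0]],
  ],
)

```text
clock: 16.45
position: [0.6544, 0.1359, 0.3852]
orientation: [0.2, 3.13, 0.005]
contact_force: [-4.1, 0.4, 14.2]
gripper_width: -0.0
grasp_force: 6.7
```

```bash
cat > st.py <<'E'
from h import *
import sys
x=np.array([np.cos(.122),-np.sin(.122)]);h=np.array([.597,-.0455]);y=np.array([-x[1],x[0]])
p,d=env.snapshot("side");cv2.imwrite(f"pics/{sys.argv[1]}.png",p[...,::-1])
W=cloud(*fixed("side"),d);Q=W[...,:2]-h;qx=Q@x;qy=Q@y
m=(d>0)&(abs(qx-.035)<.03)&(qy>.03)&(qy<.26)&(W[...,2]>.15)
for lo in np.arange(.03,.26,.03):
    k=m&(qy>lo)&(qy<lo+.03)
    if k.sum()>10: print(lo.round(2),k.sum(),np.percentile(W[k][:,2],[5,50,95]).round(3))
print(env.observe()['position'],env.observe()['contact_force'])
E
python3 st.py s1
```

```text
0.03 118 [0.181 0.233 0.239]
0.06 16 [0.225 0.228 0.231]
0.09 21 [0.217 0.223 0.225]
0.12 1765 [0.285 0.542 0.593]
0.15 1917 [0.255 0.415 0.508]
0.18 107 [0.205 0.242 0.323]
0.21 14 [0.191 0.2   0.225]
[0.65437051 0.13590934 0.38528759] [-3.1235737   0.72378866 13.96351933]
```

View pics/s1.png

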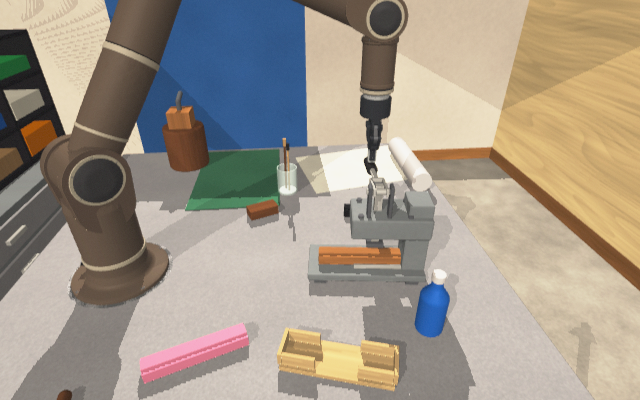

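The rail is home under the head at (360,256), and the lever at (372,170) is down. I'll press slightly more, then cycle.

Emit:
carry_out(
  plan=[
    [[0, 0, 0.005, 0, 0, 0, 0.0], [0, 0, 0, 0, 0, 0, 0.0], [0, 0, 0, 0, 0, 0, 0.0]],
  ],
)

```text
clock: 16.88
position: [0.6543, 0.1354, 0.3839]
orientation: [0.201, 3.129, 0.009]
contact_force: [-13.2, -0.5, 37.4]
gripper_width: 0.0001
grasp_force: 18.0
```

Emit:
carry_out(
  plan=[
    [[0, 0, -0.025, 0, 0, 0, 0.0], [0, 0, -0.025, 0, 0, 0, 0.0], [0, 0, -0.025, 0, 0, 0, 0.0], [0, 0, -0.03, 0, 0, 0, 0.0], [0, 0, -0.01, 0, 0, 0, 0.0], [0, 0, 0, 0, 0, 0, 0.0], [0, 0, 0, 0, 0, 0, 0.0]],
  ],
)

```text
clock: 17.75
position: [0.6537, 0.1368, 0.4927]
orientation: [0.199, 3.133, 0.003]
contact_force: [-0.3, 0.3, 0.2]
gripper_width: -0.0005
grasp_force: 0.0
```

```bash
python3 st.py s2; python3 -c "
from h import *
go((.656,.141,.38),np.pi-.122)"
```

```text
0.03 173 [0.182 0.26  0.267]
0.06 47 [0.265 0.268 0.272]
0.09 44 [0.27  0.274 0.278]
0.12 501 [0.279 0.422 0.579]
0.15 2164 [0.345 0.506 0.59 ]
0.18 185 [0.294 0.332 0.43 ]
0.21 56 [0.295 0.305 0.428]
[0.6537212  0.13689437 0.4928578 ] [ 0.39049564 -0.3850918  -0.20813961]
shift [-0.0014  0.0041  0.1129] turn [ 0.0022  0.0027 -0.0047]
```

Emit:
carry_out(
  plan=[
    [[-0.0014, 0.004, 0.02, 0.002, 0.003, -0.005, 0.0], [0, 0, 0.022, 0, 0, 0, 0.0], [0, 0, 0.022, 0, 0, 0, 0.0], [0, 0, 0.022, 0, 0, 0, 0.0], [0, 0, 0.018, 0, 0, 0, 0.0], [0, 0, 0.006, 0, 0, 0, 0.0], [0, 0, 0, 0, 0, 0, 0.0], [0, 0, 0, 0, 0, 0, 0.0]],
  ],
)

```text
clock: 18.8
position: [0.6562, 0.1413, 0.3846]
orientation: [0.189, 3.133, 0.003]
contact_force: [-1.0, 1.6, 11.5]
gripper_width: 0.0004
grasp_force: 5.8
```

Emit:
carry_out(
  plan=[
    [[0, 0, 0.003, 0, 0, 0, 0.0], [0, 0, 0, 0, 0, 0, 0.0], [0, 0, 0, 0, 0, 0, 0.0]],
  ],
)

```text
clock: 19.18
position: [0.6562, 0.141, 0.3836]
orientation: [0.19, 3.132, 0.005]
contact_force: [-6.8, 0.0, 23.0]
gripper_width: -0.0003
grasp_force: 11.5
```

Emit:
carry_out(
  plan=[
    [[0, 0, -0.027, 0, 0, 0, 0.0], [0, 0, -0.027, 0, 0, 0, 0.0], [0, 0, -0.027, 0, 0, 0, 0.0], [0, 0, -0.03, 0, 0, 0, 0.0], [0, 0, 0, 0, 0, 0, 0.0], [0, 0, 0, 0, 0, 0, 0.0], [0, 0, 0, 0, 0, 0, 0.0]],
  ],
)

```text
clock: 20.05
position: [0.6557, 0.1409, 0.4908]
orientation: [-0.191, -3.136, -0.0]
contact_force: [-0.0, 0.1, -0.2]
gripper_width: -0.0
grasp_force: 0.0
```

Emit:
carry_out(
  plan=[
    [[0, 0, 0.022, 0, 0, 0, 0.0], [0, 0, 0.022, 0, 0, 0, 0.0], [0, 0, 0.022, 0, 0, 0, 0.0], [0, 0, 0.022, 0, 0, 0, 0.0], [0, 0, 0.018, 0, 0, 0, 0.0], [0, 0, 0.005, 0, 0, 0, 0.0], [0, 0, 0, 0, 0, 0, 0.0], [0, 0, 0, 0, 0, 0, 0.0]],
  ],
)

```text
clock: 21.05
position: [0.6563, 0.1409, 0.3838]
orientation: [0.19, 3.132, 0.005]
contact_force: [-6.1, 1.3, 18.9]
gripper_width: 0.0003
grasp_force: 9.5
```

Emit:
carry_out(
  plan=[
    [[0, 0, -0.027, 0, 0, 0, 0.0], [0, 0, -0.027, 0, 0, 0, 0.0], [0, 0, -0.027, 0, 0, 0, 0.0], [0, 0, -0.03, 0, 0, 0, 0.0], [0, 0, 0, 0, 0, 0, 0.0], [0, 0, 0, 0, 0, 0, 0.0], [0, 0, 0, 0, 0, 0, 0.0]],
  ],
)

```text
clock: 21.92
position: [0.6557, 0.1408, 0.4911]
orientation: [-0.191, -3.136, -0.0]
contact_force: [-0.2, 0.4, -0.2]
gripper_width: 0.0004
grasp_force: 0.0
```

```bash
python3 st.py s3; python3 -c "
from h import *
go((.656,.141,.382),np.pi-.122)"
```

```text
0.03 175 [0.182 0.261 0.267]
0.06 47 [0.265 0.268 0.272]
0.09 40 [0.27  0.274 0.277]
0.12 258 [0.276 0.392 0.42 ]
0.15 2375 [0.369 0.514 0.589]
0.18 231 [0.294 0.337 0.432]
0.21 56 [0.296 0.304 0.386]
[0.65575299 0.14076375 0.49126879] [-0.14830446  0.52961126 -0.00940989]
shift [-0.0002  0.0002  0.1093] turn [0.0002 0.0002 0.0003]
```

Three strokes are done. I'll do two more to be safe, since the lever idles past the last tooth.

Emit:
carry_out(
  plan=[
    [[0, 0, 0.022, 0, 0, 0, 0.0], [0, 0, 0.022, 0, 0, 0, 0.0], [0, 0, 0.022, 0, 0, 0, 0.0], [0, 0, 0.022, 0, 0, 0, 0.0], [0, 0, 0.018, 0, 0, 0, 0.0], [0, 0, 0.005, 0, 0, 0, 0.0], [0, 0, 0, 0, 0, 0, 0.0], [0, 0, 0, 0, 0, 0, 0.0]],
  ],
)

```text
clock: 22.98
position: [0.6563, 0.1403, 0.3839]
orientation: [0.191, 3.132, 0.003]
contact_force: [-6.5, 0.0, 18.4]
gripper_width: -0.0001
grasp_force: 8.7
```

Emit:
carry_out(
  plan=[
    [[0, 0, -0.027, 0, 0, 0, 0.0], [0, 0, -0.027, 0, 0, 0, 0.0], [0, 0, -0.027, 0, 0, 0, 0.0], [0, 0, -0.03, 0, 0, 0, 0.0], [0, 0, 0, 0, 0, 0, 0.0], [0, 0, 0, 0, 0, 0, 0.0], [0, 0, 0, 0, 0, 0, 0.0]],
  ],
)

```text
clock: 23.85
position: [0.6557, 0.1408, 0.4912]
orientation: [0.191, 3.136, 0.0]
contact_force: [-0.3, 0.2, 0.1]
gripper_width: 0.0001
grasp_force: 0.0
```

Emit:
carry_out(
  plan=[
    [[0, 0, 0.022, 0, 0, 0, 0.0], [0, 0, 0.022, 0, 0, 0, 0.0], [0, 0, 0.022, 0, 0, 0, 0.0], [0, 0, 0.022, 0, 0, 0, 0.0], [0, 0, 0.018, 0, 0, 0, 0.0], [0, 0, 0.005, 0, 0, 0, 0.0], [0, 0, 0, 0, 0, 0, 0.0], [0, 0, 0, 0, 0, 0, 0.0]],
  ],
)

```text
clock: 24.85
position: [0.6562, 0.1402, 0.3839]
orientation: [0.191, 3.132, 0.003]
contact_force: [-5.7, -0.3, 19.1]
gripper_width: -0.0002
grasp_force: 9.2
```

Emit:
carry_out(
  plan=[
    [[0, 0, -0.027, 0, 0, 0, 0.0], [0, 0, -0.027, 0, 0, 0, 0.0], [0, 0, -0.027, 0, 0, 0, 0.0], [0, 0, -0.04, 0, 0, 0, 0.0], [0, 0, -0.02, 0, 0, 0, 0.0], [0, 0, 0, 0, 0, 0, 0.0], [0, 0, 0, 0, 0, 0, 0.0]],
  ],
)

```text
clock: 25.72
position: [0.6557, 0.1407, 0.5209]
orientation: [-0.191, -3.136, -0.001]
contact_force: [0.3, -0.8, -0.4]
gripper_width: 0.0001
grasp_force: 0.0
```

```bash
python3 st.py s4
python3 - <<'E'
from h import *
a=cv2.imread("pics/s2.png")[180:300,290:450];b=cv2.imread("pics/s4.png")[180:300,290:450]
cv2.imwrite("pics/cmp.png",cv2.resize(np.hstack([a,b]),None,fx=2.5,fy=2.5,interpolation=cv2.INTER_CUBIC))
E
```

```text
0.03 172 [0.182 0.26  0.268]
0.06 50 [0.264 0.269 0.273]
0.09 41 [0.27  0.274 0.279]
0.12 263 [0.276 0.422 0.448]
0.15 2046 [0.39  0.524 0.591]
0.18 248 [0.294 0.37  0.461]
0.21 75 [0.297 0.305 0.419]
0.24 11 [0.301 0.308 0.311]
[0.65564867 0.14080563 0.52077625] [ 0.94828065 -0.45744496 -0.75254606]
```

View pics/cmp.png

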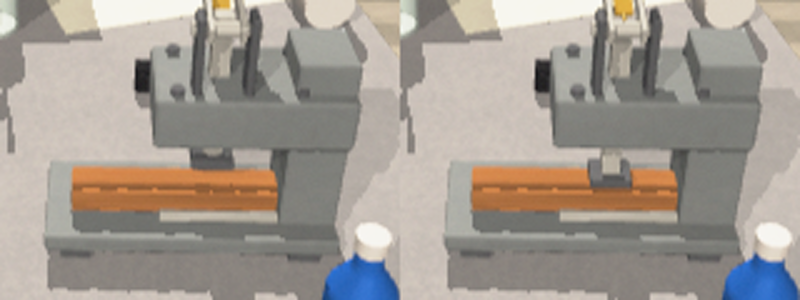

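The right-hand picture shows the foot down on the rail at (610,172), the rail still home and the lever up. Handing in.

```bash
python3 -c "
from rig import env
print(env.finish_job())"
```

```text
the job is handed in; nothing more can be done
None
```

The job is handed in, but no verdict came back: the rail is home against the column, five full strokes brought the ram's foot down onto it (seen in the side picture; its force was not measured), the lever is back up, and I saw no contact with the bottle, jar or offcut.

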